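# Gauge the breathing-tube couplers and fit the right one to the inhaler

## Robot

A 6-joint arm with a two-finger parallel gripper is mounted at the origin on the work surface. World frame = base frame: x ahead of the robot, y to its left, z up, the work surface at z = 0. Lengths are in m, angles in rad, forces in N, time in s.
With the tool pointing down it reaches from about 0.35 to 0.775 m from the base axis. Payload 5.5 kg.
Tool frame: the origin (TCP) lies on the centre line of the jaws, within the pads' length; the fingertips stand 25 mm ahead of it and the grasp point (between the pads) lies 6 mm ahead of it (r.nose_length is the distance from the TCP to the fingertips, in m); z points along the fingers, y is the line along which they close (so a half turn about z gives the same grasp; the last joint's range is limited). The gripper opens to 85 mm and grips with 20 to 120 N. Pads are 22 mm wide; open, the fingers measure 114 mm over their backs; the gripper's body (76 mm by 85 mm) begins 54 mm behind the grasp point. The pads swing forward as they close: fully open they stand 13 mm farther back than shut.
Start: joints at [1.13, 0.313, 0.046, 1.304, 0, 1.431], TCP at [0.17, 0.549, 0.256] pointing down, gripper open.
Joint ranges: [-2.76, 2.76], [-0.86, 1.69], [-1.03, 1.26], [-2.2, 2.34], [-1.47, 1.5], [-3.14, 3.14]. Speed limits (rad/s): [2.57, 2.57, 3.14, 3.14, 3.14, 3.14].

## Interface

Orientations are given as a 3x3 rotation matrix whose columns are the frame's x, y, z axes.
In Python, from bench import telemetry, imaging, workorder, r gives the robot as it stands.
- The arm moves only by the tool apply_moves, never from a script. Its argument "motion" is a list of rows, each an object of numbers: "rx", "ry", "rz": the turn, a rotation vector about the tool's x, y, z each as a share of pi rad, from -1 to 1; "tx", "ty", "tz": the shift along the tool's x, y, z each as a share of 0.2 m, from -1 to 1; "claw": the opening, from -1 (shut) to 1 (fully open). A call has 1 to 20 rows; each row shifts and turns the commanded pose from where the row before left it, along the tool's axes as they then stand; what a row does not reach is not made up. A row lasts 1/10 s, in which the tool goes at most 50 mm and 8.59 degrees, less where a joint would pass 70% of its speed; a pose out of reach is approached as far as the arm can. A call with a number of a shift or a turn outside -1 to 1 is refused whole. A call with a gripper value outside its range is refused whole. The fingers move at their own pace and stop on an object; the grip force is fixed at half the most. Time passes only in rows, so rows that do not move let the fingers close. It gives the time, the measured TCP pose, the force, the opening and the grip force at its end, in the units of the state.
- telemetry.get_obs(): the state, without advancing time (a new reading comes with each control period).
- imaging.read_camera(name): name is "side" or "top" or "wrist"; returns the picture (400x640x3 uint8, red, green, blue); there is no depth.
- imaging.camera_model(name): a dict with "fovy" (degrees; the focal length in pixels is half the picture's height over the tangent of half this angle, whatever the lens; pixels are square), "cx", "cy" (the principal point, pixels), "eye" and "rotation" of the camera in the world; the wrist camera has in their place "tool_from_camera" (4x4, takes a point from camera to tool coordinates, whose origin is the TCP and whose axes are the flange's). Camera axes: x right, y down, z forward; pixel columns grow to the right and rows downward; lengths in m; the calibration is good to about 2 mm. The wrist camera is an equidistant fisheye: a pixel r from the principal point sees the ray r / f radians off the axis. A picture is of the moment at which its call begins: read the wrist's pose just before it. camera_model takes no time and is no camera call.
- workorder.finish_job(): hands the job in; it is judged then, once.
The state is a dict: "time": time; "joint_pos": joint angles; "joint_vel": joint speeds; "joint_efforts": joint torques, N m; "ee_pos": TCP position; "tcp_rot": TCP orientation; "force": force on the tool from outside, world axes, zero at the start; "ft_torque": the same for the moment, N m; "finger_gap": finger opening in m; "finger_force": force on a finger pad.
Only numpy, scipy, OpenCV 4.12 (cv2) and the standard library are available. Lean on these libraries where they do the work, as an engineer would, in place of code of your own. Each camera call takes 0.05 s, during which the arm holds its last target. There are 200 camera calls.

## Task

Use the bore of the metal gauge to find which of the three tube couplers has the spigot that slides in all the way, until its collar rests on the gauge; try them spigot down. Then slide that coupler, spigot down, over the inhaler's upright outlet stub until its foot sits fully home on the floor of the socket around the stub, and stand the two couplers that do not fit the gauge upright on the floor of the steel tray. Leave the sand timer, the spray bottle and the little cup where they are.

Things in the scene. Friction and masses are not known exactly. Their poses are not given: they have to be found in the camera images.
- coupler_a: loose white plastic tube coupler standing on its spigot: collar 38 mm across, 26 mm tall, above a narrower round spigot 26 mm long (52 mm in all), 18 mm bore right through. One of the three has a 24 mm spigot, the other two 30 mm; all else is alike and which is which is not known beforehand. Origin: centre of the spigot's foot; z up through the collar. About 35 g.
- coupler_b: loose white plastic tube coupler standing on its spigot: collar 38 mm across, 26 mm tall, above a narrower round spigot 26 mm long (52 mm in all), 18 mm bore right through. One of the three has a 24 mm spigot, the other two 30 mm; all else is alike and which is which is not known beforehand. Origin: centre of the spigot's foot; z up through the collar. About 35 g.
- coupler_c: loose white plastic tube coupler standing on its spigot: collar 38 mm across, 26 mm tall, above a narrower round spigot 26 mm long (52 mm in all), 18 mm bore right through. One of the three has a 24 mm spigot, the other two 30 mm; all else is alike and which is which is not known beforehand. Origin: centre of the spigot's foot; z up through the collar. About 35 g.
- gauge_bore (a point): centre of the gauge bore's mouth at the top face; z up. The gauge is a fixed bridge: aluminium plate 80 x 80 mm, 18 mm thick, on two dark feet, top face 40 mm above the table, with one upright 27 mm round bore (lightly chamfered) through its centre and 22 mm free space below. A 24 mm spigot slides in its whole 26 mm; a 30 mm one stops at the mouth.
- outlet_seat (a point): centre of the floor of the inhaler's grey outlet socket, 100 mm above the table, where the coupler's foot rests when fully home; z up. Socket: 41 mm outside, 27 mm inside, 12 mm deep. From its floor a steel stub, 14 mm across, rises 40 mm, the last 6 mm tapering to 8 mm. Inhaler: fixed white box 190 x 200 mm, 90 mm tall; on it a 60 mm jar, top at 178 mm, axis 124 mm from the stub.
- outlet_top (a point): centre of the top end of the outlet stub, 40 mm above outlet_seat.
- tray_in (a point): centre of the inner floor of the fixed shallow steel tray, 3 mm above the table; the tray is 200 mm along its x and 160 mm along its y, 22 mm tall outside, walls 3 mm thick; z up.
- sand_timer: bystander: glass sand timer with green plastic end caps 48 mm across, 100 mm tall, standing upright; origin at the centre of its underside.
- spray_bottle: bystander: white plastic bottle 48 mm across, 120 mm tall; origin at the centre of its underside.
- dose_cup: bystander: small white cup 38 mm across, 32 mm tall; origin at the centre of its underside.
There are look-alikes about, which are no part of the job. What is shaped like the coupler_c but yellow is not meant.

How it is judged:
By the outcome, as a careful person would: the job done as asked, in the order asked, and still so for the second after the job is handed in, with the robot touching nothing.
It also fails if it takes over 72 s, if anything falls off the work surface, if the arm or the gripper's body presses on something with over 40 N, if the wrist force passes 120 N, or if a joint passes its speed limit or range.

## Working session

There is one attempt and no reset: what is moved stays moved. The work goes in short steps, Python scripts to look and compute and a tool call to move; the robot and the scene stay as the last step left them, time stands still between calls to the robot, and variables do not carry over. Pictures are saved under pics/ and viewed, at most 10 in all, crops included, and the job is handed in when it is done.

Besides the shell and the picture viewer there is one more tool, called after "Emit:" by a JSON object that holds its "api" and its "payload". apply_moves: Moves the arm, as the interface text tells. Shift numbers are shares of 0.2 m and turn numbers shares of pi rad, none past 1 either way. Its arguments: {"type":"object","properties":{"motion":{"type":"array"}},"required":["motion"]}

```bash
mkdir -p pics; ls; python3 - <<'E'
from bench import telemetry, imaging, workorder, r
import cv2,numpy as np
for n in ("top","side"):
    cv2.imwrite(f"pics/{n}0.png",imaging.read_camera(n)[:,:,::-1])
    m=imaging.camera_model(n);print(n,m)
print(imaging.camera_model("wrist"))
o=telemetry.get_obs();print(o);print(r.nose_length)
E
```

```text
pics
top {'fovy': 44.78430221706427, 'cx': 314.4405448294069, 'cy': 197.04129489212326, 'eye': array([ 0.46023142, -0.02621935,  1.18628228]), 'rotation': array([[-2.64619913e-02, -9.94160162e-01,  1.04619956e-01],
       [-9.99642677e-01,  2.67121346e-02,  9.90291339e-04],
       [-3.77913054e-03, -1.04556367e-01, -9.94511782e-01]])}
side {'fovy': 53.544356495228485, 'cx': 316.772118554437, 'cy': 197.1008013761275, 'eye': array([0.28691529, 0.65029221, 0.59677917]), 'rotation': array([[-0.92720941, -0.19445971,  0.32010645],
       [-0.37409936,  0.52243015, -0.76623522],
       [-0.01823138, -0.83021212, -0.5571494 ]])}
{'fovy': 65.70646984690485, 'cx': 319.9924150817165, 'cy': 200.80685998866528, 'tool_from_camera': array([[-1.72434934e-03, -9.60495002e-01, -2.78291893e-01,
         7.05648778e-02],
       [ 9.99998293e-01, -1.84115244e-03,  1.58363664e-04,
         1.01028537e-03],
       [-6.64485307e-04, -2.78291145e-01,  9.60496537e-01,
        -1.16626061e-01],
       [ 0.00000000e+00,  0.00000000e+00,  0.00000000e+00,
         1.00000000e+00]])}
{'time': 0.1, 'joint_pos': array([ 1.13037982e+00,  3.13933762e-01,  4.50964214e-02,  1.30359098e+00,
       -2.88763800e-05,  1.43117935e+00]), 'joint_vel': array([-0.00298897, -0.00147473,  0.00139381, -0.00130327,  0.00148029,
        0.00035257]), 'joint_efforts': array([ 3.80303187e-03, -4.81726134e+01,  2.99241954e+01,  1.27677227e-02,
       -1.55328541e-05, -2.52599580e-05]), 'ee_pos': array([0.17021295, 0.54879984, 0.25549475]), 'tcp_rot': array([[-9.55099849e-01,  2.96283361e-01, -6.69624165e-04],
       [ 2.96284051e-01,  9.55098710e-01, -1.48856886e-03],
       [ 1.98518992e-04, -1.62013085e-03, -9.99998668e-01]]), 'force': array([ 0.0705922 , -0.1296855 , -0.79541732]), 'ft_torque': array([ 0.0024988 , -0.00029399, -0.03722024]), 'finger_force': 0.0, 'finger_gap': 0.08526980690335204}
0.025
```

View pics/top0.png

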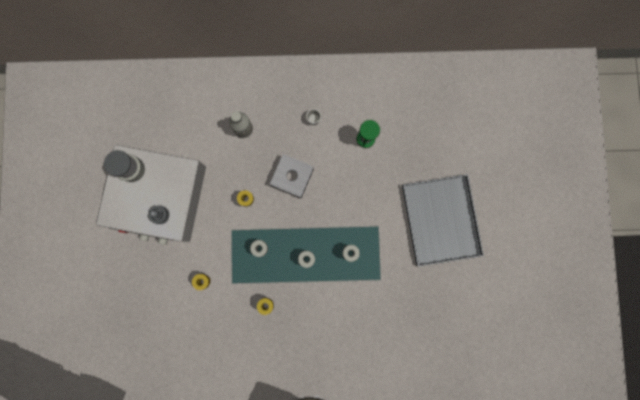

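View pics/side0.png

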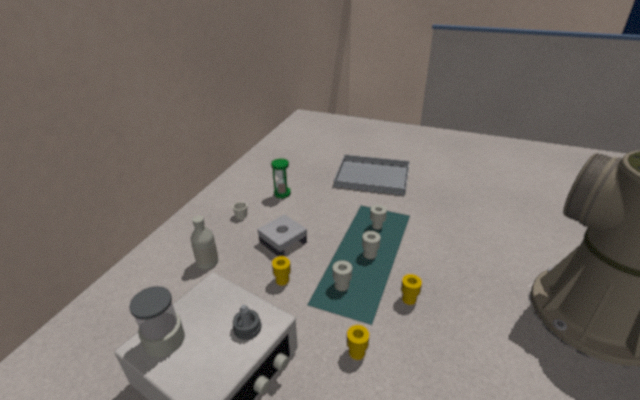

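The white couplers on the green mat at top pixels (258,248), (306,259) and (351,253) match the description. The look-alikes at (245,198), (201,282) and (265,306) are yellow, so they're excluded. I'll confirm this in an enlarged crop and compare the spigot widths.

```bash
cat > h.py <<'E'
from bench import telemetry, imaging, workorder, r
import cv2,numpy as np
np.set_printoptions(precision=4,suppress=True)
def ray(n,u,v,obs=None):
    m=imaging.camera_model(n); f=200/np.tan(np.radians(m['fovy']/2))
    x,y=u-m['cx'],v-m['cy']
    if n!='wrist': return np.array(m['eye']),m['rotation']@np.array([x/f,y/f,1])
    rr=np.hypot(x,y); th=rr/f; d=np.array([x/rr*np.sin(th),y/rr*np.sin(th),np.cos(th)])
    T=m['tool_from_camera'];R=obs['tcp_rot']
    return obs['ee_pos']+R@T[:3,3], R@T[:3,:3]@d
def onz(n,u,v,z,obs=None):
    e,d=ray(n,u,v,obs); return (e+d*(z-e[2])/d[2])
def proj(n,p,obs=None):
    m=imaging.camera_model(n); f=200/np.tan(np.radians(m['fovy']/2)); p=np.asarray(p,float)
    if n!='wrist':
        q=np.array(m['rotation']).T@(p-m['eye']); return m['cx']+f*q[0]/q[2], m['cy']+f*q[1]/q[2]
    T=m['tool_from_camera']; q=obs['tcp_rot'].T@(p-obs['ee_pos']); q=T[:3,:3].T@(q-T[:3,3])
    th=np.arctan2(np.hypot(q[0],q[1]),q[2]); s=f*th/np.hypot(q[0],q[1]); return m['cx']+s*q[0], m['cy']+s*q[1]
E
python3 - <<'E'
from h import *
t=cv2.imread("pics/top0.png");s=cv2.imread("pics/side0.png")
a=cv2.resize(t[235:275,235:375],None,fx=5.5,fy=5.5,interpolation=cv2.INTER_CUBIC)
b=cv2.resize(s[195:300,310:420],None,fx=3.5,fy=3.5,interpolation=cv2.INTER_CUBIC)
c=np.zeros((600,800,3),np.uint8);c[:a.shape[0],:a.shape[1]]=a;c[222:222+b.shape[0],:b.shape[1]]=b
g=cv2.resize(s[210:256,250:314],None,fx=5,fy=5,interpolation=cv2.INTER_CUBIC);c[222:222+g.shape[0],400:400+g.shape[1]]=g
cv2.imwrite("pics/crop.png",c)
for u,v,z in [(258,248,.052),(306,259,.052),(351,253,.052),(292,175,.04),(158,212,.14),(442,220,.003),(245,198,.052),(201,282,.052),(265,306,.052),(240,123,.1),(313,117,.032),(370,128,.1),(122,162,.178)]: print(u,v,onz('top',u,v,z))
for u,v,z in [(342,268,.052),(371,239,.052),(379,210,.052),(283,230,.04),(244,311,.14),(374,176,.003)]: print('s',u,v,onz('side',u,v,z))
E
```

```text
258 248 [0.464  0.1092 0.052 ]
306 259 [ 0.4357 -0.0017  0.052 ]
351 253 [ 0.4467 -0.1065  0.052 ]
292 175 [0.6351 0.0271 0.04  ]
158 212 [0.5469 0.3139 0.14  ]
442 220 [ 0.5201 -0.3342  0.003 ]
245 198 [0.5817 0.1381 0.052 ]
201 282 [0.3894 0.242  0.052 ]
265 306 [0.3311 0.0951 0.052 ]
240 123 [0.7494 0.1406 0.1   ]
313 117 [ 0.7775 -0.0267  0.032 ]
370 128 [ 0.7296 -0.1561  0.1   ]
122 162 [0.6514 0.3783 0.178 ]
s 342 268 [0.4614 0.1134 0.052 ]
s 371 239 [0.4323 0.0089 0.052 ]
s 379 210 [ 0.443  -0.0995  0.052 ]
s 283 230 [0.6283 0.0342 0.04  ]
s 244 311 [0.5374 0.3347 0.14  ]
s 374 176 [ 0.5133 -0.3264  0.003 ]
```

View pics/crop.png

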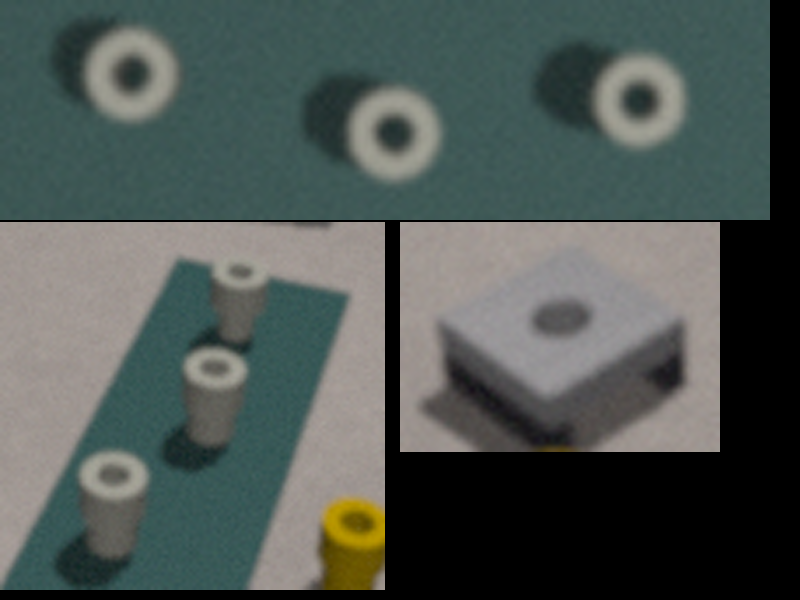

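The crop shows three white couplers. In the side view, the one at side pixel (379,215), which is top pixel (351,253), has a visibly narrower spigot, so I'll try it in the gauge first. First I'm moving above it to look with the wrist camera.

Emit:
{"api": "apply_moves", "payload": {"motion": [{"rz":-0.032,"tx":-0.1,"ty":-0.22,"tz":0.012},{"rz":-0.032,"tx":-0.1,"ty":-0.22,"tz":0.012},{"rz":-0.032,"tx":-0.1,"ty":-0.22,"tz":0.012},{"tx":-0.1,"ty":-0.22,"tz":0.012},{"tx":-0.1,"ty":-0.22,"tz":0.012},{"tx":-0.1,"ty":-0.22,"tz":0.012},{"tx":-0.1,"ty":-0.22,"tz":0.012},{"tx":-0.1,"ty":-0.22,"tz":0.012},{"tx":-0.1,"ty":-0.22,"tz":0.012},{"tx":-0.1,"ty":-0.22,"tz":0.012},{"tx":-0.1,"ty":-0.22,"tz":0.012},{"tx":-0.1,"ty":-0.22,"tz":0.012},{"tx":-0.1,"ty":-0.22,"tz":0.012},{"tx":-0.1,"ty":-0.22,"tz":0.012},{"ty":-0.15},{"tz":0.0}]}}

```text
$.motion[0]: bad value
```

Emit:
{"api": "apply_moves", "payload": {"motion": [{"rx":0,"ry":0,"rz":-0.032,"tx":-0.1,"ty":-0.22,"tz":0.012,"claw":1}]}}

```text
time: 0.2
ee_pos: [0.177, 0.5045, 0.2519]
tcp_rot: [[-0.981, 0.194, -0.0], [0.194, 0.981, 0.001], [0.0, 0.001, -1.0]]
force: [0.4, -0.3, -0.3]
finger_gap: 0.0852
finger_force: 0.0
```

Emit:
{"api": "apply_moves", "payload": {"motion": [{"rx":0,"ry":0,"rz":-0.032,"tx":-0.1,"ty":-0.22,"tz":0.012,"claw":1},{"rx":0,"ry":0,"rz":-0.032,"tx":-0.1,"ty":-0.22,"tz":0.012,"claw":1},{"rx":0,"ry":0,"rz":0,"tx":-0.1,"ty":-0.22,"tz":0.012,"claw":1},{"rx":0,"ry":0,"rz":0,"tx":-0.1,"ty":-0.22,"tz":0.012,"claw":1},{"rx":0,"ry":0,"rz":0,"tx":-0.1,"ty":-0.22,"tz":0.012,"claw":1},{"rx":0,"ry":0,"rz":0,"tx":-0.1,"ty":-0.22,"tz":0.012,"claw":1},{"rx":0,"ry":0,"rz":0,"tx":-0.1,"ty":-0.22,"tz":0.012,"claw":1},{"rx":0,"ry":0,"rz":0,"tx":-0.1,"ty":-0.22,"tz":0.012,"claw":1},{"rx":0,"ry":0,"rz":0,"tx":-0.1,"ty":-0.22,"tz":0.012,"claw":1},{"rx":0,"ry":0,"rz":0,"tx":-0.1,"ty":-0.22,"tz":0.012,"claw":1},{"rx":0,"ry":0,"rz":0,"tx":-0.1,"ty":-0.22,"tz":0.012,"claw":1},{"rx":0,"ry":0,"rz":0,"tx":-0.1,"ty":-0.22,"tz":0.012,"claw":1},{"rx":0,"ry":0,"rz":0,"tx":-0.1,"ty":-0.22,"tz":0.012,"claw":1},{"rx":0,"ry":0,"rz":0,"tx":0,"ty":-0.16,"tz":0,"claw":1},{"rx":0,"ry":0,"rz":0,"tx":0,"ty":0,"tz":0,"claw":1}]}}

```text
time: 1.7
ee_pos: [0.4236, -0.1109, 0.222]
tcp_rot: [[-1.0, 0.005, -0.001], [0.005, 1.0, -0.001], [0.001, -0.001, -1.0]]
force: [-1.5, 0.0, 0.1]
finger_gap: 0.0854
finger_force: 0.0
```

```bash
cat >> h.py <<'E'
def wl(name):
    o=telemetry.get_obs(); im=imaging.read_camera('wrist'); cv2.imwrite(f"pics/{name}.png",im[:,:,::-1]); np.save(f"pics/{name}.npy",np.hstack([o['tcp_rot'],o['ee_pos'][:,None]])); print(o['time'],o['ee_pos'],o['tcp_rot'].ravel()); return o,im
E
python3 -c "
from h import *
wl('w1')"
```

```text
1.7 [ 0.4236 -0.1109  0.222 ] [-1.      0.0045 -0.0006  0.0045  1.     -0.0005  0.0006 -0.0005 -1.    ]
```

View pics/w1.png

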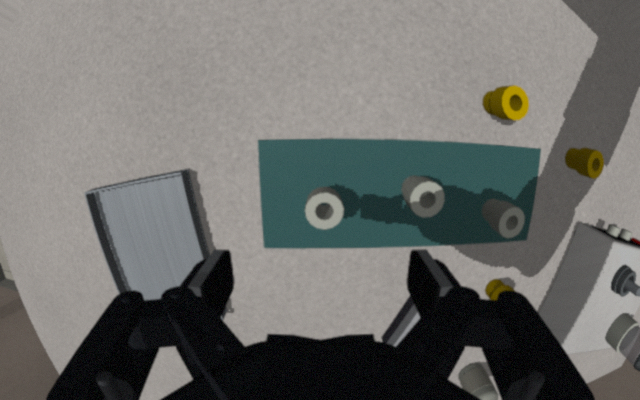

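The wrist view shows the target coupler's collar at (324,209), with the other two white ones at (425,197) and (510,218). The yellow ones sit outside the mat.

```bash
cat >> h.py <<'E'
def ring(name,u,v,z=.052,w=28):
    P=np.load(f"pics/{name}.npy");o=dict(tcp_rot=P[:,:3],ee_pos=P[:,3])
    g=cv2.imread(f"pics/{name}.png",0)[v-w:v+w,u-w:u+w]
    # dark bore inside the bright collar top
    s=cv2.resize(g,None,fx=8,fy=8,interpolation=cv2.INTER_CUBIC)
    c=8*w; hi=np.percentile(s[c-60:c+60,c-60:c+60],90); lo=s[c-12:c+12,c-12:c+12].min()
    n,l,st,ce=cv2.connectedComponentsWithStats((s<(hi*.5+lo*.5)).astype(np.uint8))
    k=l[c,c]; px=(ce[k]+.5)/8-.5+[u-w,v-w]
    print('bore px',px,'area',st[k,4]/64,'pos',onz('wrist',*px,z,o))
E
python3 -c "
from h import *
ring('w1',325,211);ring('w1',427,199);ring('w1',510,219)"
```

```text
bore px [322.6931 210.3764] area 167.03125 pos [ 0.4461 -0.1075  0.052 ]
bore px [427.537  200.0233] area 208.828125 pos [ 0.4362 -0.0021  0.052 ]
bore px [511.67   222.1414] area 117.375 pos [0.463  0.1078 0.052 ]
```

Emit:
{"api": "apply_moves", "payload": {"motion": [{"rx":0,"ry":0,"rz":0,"tx":-0.112,"ty":0.019,"tz":0.1,"claw":1},{"rx":0,"ry":0,"rz":0,"tx":0,"ty":0,"tz":0.2,"claw":1},{"rx":0,"ry":0,"rz":0,"tx":0,"ty":0,"tz":0.2,"claw":1},{"rx":0,"ry":0,"rz":0,"tx":0,"ty":0,"tz":0.2,"claw":1},{"rx":0,"ry":0,"rz":0,"tx":0,"ty":0,"tz":0.135,"claw":1},{"rx":0,"ry":0,"rz":0,"tx":0,"ty":0,"tz":0,"claw":1},{"rx":0,"ry":0,"rz":0,"tx":0,"ty":0,"tz":0,"claw":-1},{"rx":0,"ry":0,"rz":0,"tx":0,"ty":0,"tz":0,"claw":-1},{"rx":0,"ry":0,"rz":0,"tx":0,"ty":0,"tz":0,"claw":-1},{"rx":0,"ry":0,"rz":0,"tx":0,"ty":0,"tz":0,"claw":-1},{"rx":0,"ry":0,"rz":0,"tx":0,"ty":0,"tz":0,"claw":-1}]}}

```text
time: 2.85
ee_pos: [0.4472, -0.104, 0.0575]
tcp_rot: [[-1.0, -0.001, 0.004], [-0.001, 1.0, -0.001], [-0.004, -0.001, -1.0]]
force: [-0.4, 1.4, 6.0]
finger_gap: 0.0365
finger_force: 58.9
```

Emit:
{"api": "apply_moves", "payload": {"motion": [{"rx":0,"ry":0,"rz":0,"tx":0,"ty":0,"tz":-0.1,"claw":-1},{"rx":0,"ry":0,"rz":0,"tx":0,"ty":0,"tz":-0.2,"claw":-1},{"rx":0,"ry":0,"rz":0,"tx":0,"ty":0,"tz":-0.2,"claw":-1},{"rx":0,"ry":0,"rz":0,"tx":-0.2,"ty":0.02,"tz":0,"claw":-1},{"rx":0,"ry":0,"rz":0,"tx":-0.2,"ty":0.02,"tz":0,"claw":-1},{"rx":0,"ry":0,"rz":0,"tx":-0.2,"ty":0.02,"tz":0,"claw":-1},{"rx":0,"ry":0,"rz":0,"tx":-0.2,"ty":0.02,"tz":0,"claw":-1},{"rx":0,"ry":0,"rz":0,"tx":-0.2,"ty":0.02,"tz":0,"claw":-1},{"rx":0,"ry":0,"rz":0,"tx":0,"ty":0,"tz":0,"claw":-1},{"rx":0,"ry":0,"rz":0,"tx":0,"ty":0,"tz":0,"claw":-1}]}}

```text
time: 3.85
ee_pos: [0.6459, -0.0833, 0.1553]
tcp_rot: [[-1.0, -0.001, -0.001], [-0.001, 1.0, 0.0], [0.001, 0.0, -1.0]]
force: [-0.4, 0.9, 0.1]
finger_gap: 0.0363
finger_force: 59.8
```

```bash
python3 -c "
from h import *
wl('w2')"
```

```text
3.85 [ 0.6459 -0.0833  0.1553] [-1.     -0.0013 -0.0008 -0.0013  1.      0.0002  0.0008  0.0002 -1.    ]
```

View pics/w2.png

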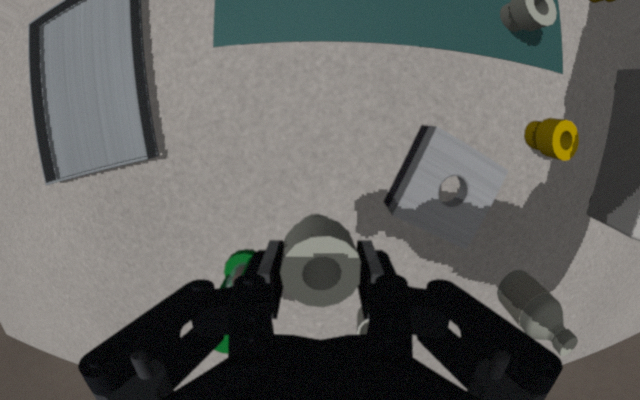

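The coupler is held with its bore at (321,271). The gauge bore is at (453,190). I'll enlarge both to measure them.

```bash
python3 - <<'E'
from h import *
P=np.load("pics/w2.npy");o=dict(tcp_rot=P[:,:3],ee_pos=P[:,3])
im=cv2.imread("pics/w2.png")
def circ(p,R):return np.array([proj('wrist',np.array(p)+[R*np.cos(t),R*np.sin(t),0],o) for t in np.linspace(0,2*np.pi,60)])
g0=onz('wrist',453,190,.04,o);h0=onz('wrist',321.5,271,o['ee_pos'][2]-.0055,o)
print(g0,h0-o['ee_pos'])
c=np.zeros((400,800,3),np.uint8)
for k,(u,v,p,Rs) in enumerate([(453,190,g0,[.0135]),(321,268,h0,[.009,.019])]):
    w=25 if k==0 else 44;S=400/(2*w)
    q=cv2.resize(im[v-w:v+w,u-w:u+w],(400,400),interpolation=cv2.INTER_CUBIC)
    q=cv2.convertScaleAbs(q,alpha=1.5)
    for R in Rs: cv2.polylines(q,[np.int32((circ(p,R)-[u-w,v-w]+.5)*S)],True,(0,0,255),1)
    c[:,400*k:400*k+400]=q
cv2.imwrite("pics/c2.png",c)
E
```

```text
[0.6335 0.0272 0.04  ] [-0.0021  0.0016 -0.0055]
```

View pics/c2.png

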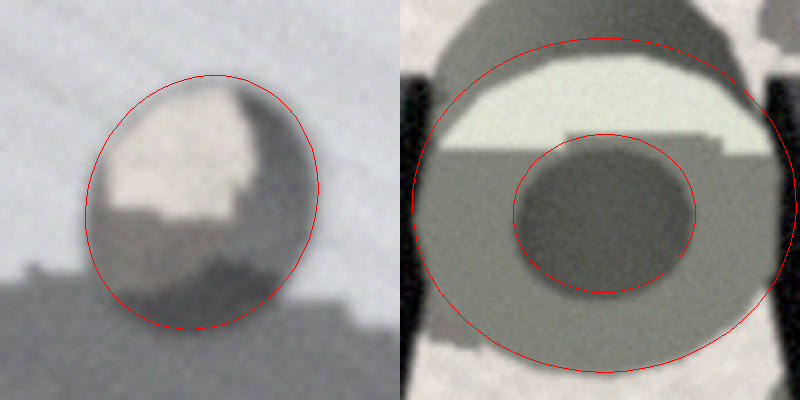

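```bash
python3 - <<'E'
from h import *
P=np.load("pics/w2.npy");o=dict(tcp_rot=P[:,:3],ee_pos=P[:,3])
for dz in (.0055,.009,.0115): print(dz,onz('wrist',321.6,272.4,o['ee_pos'][2]-dz,o)-o['ee_pos'])
# side camera: white-collar top edge profile of held coupler
im=imaging.read_camera('side');cv2.imwrite('pics/s2.png',im[:,:,::-1])
e=o['ee_pos']
for d in (0,-.0055,-.0115,-.0315,-.0575): print(d,proj('side',e+[0,0,d]))
u=int(proj('side',e)[0]); 
v0=int(proj('side',e)[1])
for uu in (u-3,u,u+3): print(uu,im[v0-10:v0+45,uu].mean(1).astype(int), v0-10)
E
```

```text
0.0055 [-0.0014  0.0016 -0.0055]
0.009 [ 0.0006  0.0016 -0.009 ]
0.0115 [ 0.002   0.0017 -0.0115]
0 (np.float64(295.1524455766306), np.float64(159.94774152377576))
-0.0055 (np.float64(295.2669126733571), np.float64(162.02537235762975))
-0.0115 (np.float64(295.3909249681312), np.float64(164.27625295797486))
-0.0315 (np.float64(295.79793239733954), np.float64(171.66362634922228))
-0.0575 (np.float64(296.31284246899463), np.float64(181.0094826880835))
292 [ 20  48  78  90  89  70  48  31  18  10  23  15  21  16  10  21  17  22
  19  25  13  18   6  25  45  70  92 108 120 124 129 130 129 139 157 160
 159 159 160 158 158 160 159 158 158 157 161 159 161 162 163 162 162 162
 165] 149
295 [ 20  16  20  18  20  16  17  12  16  22  33  39  54  69  67  69  65  70
  68  65  70  66  61  62  75  79  92  90  97  92  91  94  93  99 115 136
 154 160 158 158 160 160 161 161 162 161 163 161 162 159 164 158 161 161
 163] 149
298 [ 17  15  19  14  18  15  13  15  18  38  59  81  89  88  94 108 124 137
 122 107  94  94  95  93  95  95  96  92  92  94  98  96  93  95 107 130
 153 158 160 159 160 159 160 158 157 161 155 163 163 161 160 159 158 157
 161] 149
```

Emit:
{"api": "apply_moves", "payload": {"motion": [{"rx":0,"ry":0,"rz":0,"tx":0.0545,"ty":0.144,"tz":0,"claw":-1},{"rx":0,"ry":0,"rz":0,"tx":0,"ty":0.2,"tz":0,"claw":-1},{"rx":0,"ry":0,"rz":0,"tx":0,"ty":0.2,"tz":0,"claw":-1},{"rx":0,"ry":0,"rz":0,"tx":0,"ty":0,"tz":0.15,"claw":-1},{"rx":0,"ry":0,"rz":0,"tx":0,"ty":0,"tz":0.1,"claw":-1},{"rx":0,"ry":0,"rz":0,"tx":0,"ty":0,"tz":0,"claw":-1},{"rx":0,"ry":0,"rz":0,"tx":0,"ty":0,"tz":0,"claw":-1}]}}

```text
time: 4.65
ee_pos: [0.6338, 0.025, 0.1065]
tcp_rot: [[-1.0, -0.0, -0.0], [-0.0, 1.0, 0.0], [0.0, 0.0, -1.0]]
force: [-0.6, 0.3, -0.8]
finger_gap: 0.0364
finger_force: 59.8
```

Emit:
{"api": "apply_moves", "payload": {"motion": [{"rx":0,"ry":0,"rz":0,"tx":-0.005,"ty":0.002,"tz":0.02,"claw":-1},{"rx":0,"ry":0,"rz":0,"tx":0,"ty":0,"tz":0.02,"claw":-1},{"rx":0,"ry":0,"rz":0,"tx":0,"ty":0,"tz":0.01,"claw":-1},{"rx":0,"ry":0,"rz":0,"tx":0,"ty":0,"tz":0.01,"claw":-1},{"rx":0,"ry":0,"rz":0,"tx":0,"ty":0,"tz":0,"claw":-1}]}}

```text
time: 5.15
ee_pos: [0.6367, 0.0254, 0.096]
tcp_rot: [[-1.0, -0.001, 0.003], [-0.001, 1.0, -0.001], [-0.003, -0.001, -1.0]]
force: [-2.6, -0.1, 10.0]
finger_gap: 0.0362
finger_force: 61.0
```

Emit:
{"api": "apply_moves", "payload": {"motion": [{"rx":0,"ry":0,"rz":0,"tx":0.008,"ty":0,"tz":0,"claw":-1},{"rx":0,"ry":0,"rz":0,"tx":0.0,"ty":0,"tz":0.01,"claw":-1},{"rx":0,"ry":0,"rz":0,"tx":0,"ty":0,"tz":0,"claw":-1}]}}

```text
time: 5.45
ee_pos: [0.6365, 0.0255, 0.0958]
tcp_rot: [[-1.0, -0.001, 0.007], [-0.001, 1.0, -0.001], [-0.007, -0.001, -1.0]]
force: [-2.0, 0.7, 15.8]
finger_gap: 0.0364
finger_force: 61.8
```

```bash
python3 - <<'E'
from h import *
o=telemetry.get_obs();print(o['force'],o['ft_torque'],o['ee_pos'],o['tcp_rot'].ravel())
im=imaging.read_camera('side')[:,:,::-1];cv2.imwrite('pics/s3.png',im)
u,v=map(int,proj('side',[.635,.027,.05]));print(u,v)
a=cv2.resize(im[v-35:v+35,u-45:u+45],None,fx=8,fy=8,interpolation=cv2.INTER_CUBIC)
cv2.imwrite('pics/c3.png',cv2.convertScaleAbs(a,alpha=1.5))
E
```

```text
[-2.0498  0.7418 15.8106] [-0.1236  0.5531  0.0058] [0.6365 0.0255 0.0958] [-1.     -0.0008  0.0068 -0.0008  1.     -0.0007 -0.0068 -0.0007 -1.    ]
281 223
```

View pics/c3.png

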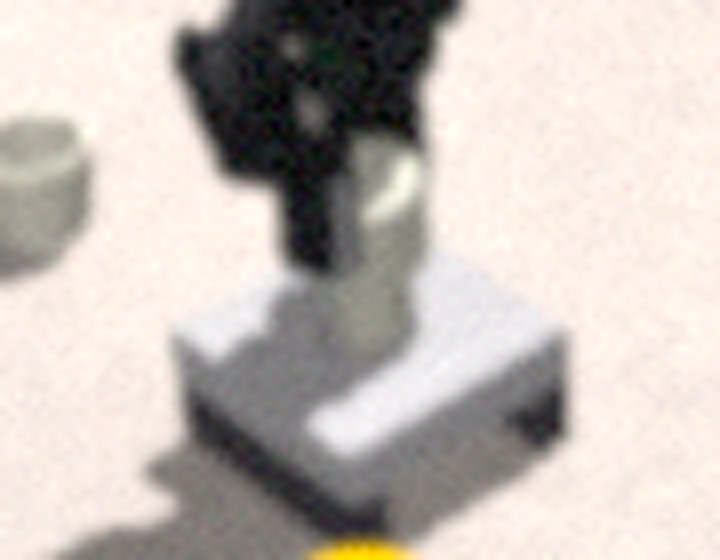

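The coupler is resting at the bore's mouth, so it may be slightly off centre. I'll lift a little, read the baseline, and probe again.

Emit:
{"api": "apply_moves", "payload": {"motion": [{"rx":0,"ry":0,"rz":0,"tx":0,"ty":0,"tz":-0.025,"claw":-1},{"rx":0,"ry":0,"rz":0,"tx":0,"ty":0,"tz":0,"claw":-1},{"rx":0,"ry":0,"rz":0,"tx":0,"ty":0,"tz":0,"claw":-1}]}}

```text
time: 5.8
ee_pos: [0.6341, 0.0257, 0.0966]
tcp_rot: [[-1.0, -0.001, 0.0], [-0.001, 1.0, 0.0], [-0.0, 0.0, -1.0]]
force: [0.5, 0.6, 2.9]
finger_gap: 0.0365
finger_force: 60.2
```

```bash
python3 - <<'E'
from h import *
o=telemetry.get_obs();print(o['force'],o['ft_torque'],o['ee_pos'],o['tcp_rot'].ravel())
E
```

```text
[0.4967 0.571  2.8632] [ 0.0502 -0.1383  0.0063] [0.6341 0.0257 0.0966] [-1.     -0.0007  0.0001 -0.0007  1.      0.0001 -0.0001  0.0001 -1.    ]
```

Emit:
{"api": "apply_moves", "payload": {"motion": [{"rx":0,"ry":0,"rz":0,"tx":0,"ty":0.004,"tz":0.004,"claw":-1},{"rx":0,"ry":0,"rz":0,"tx":0,"ty":0.004,"tz":0,"claw":-1},{"rx":0,"ry":0,"rz":0,"tx":0,"ty":0.004,"tz":0,"claw":-1},{"rx":0,"ry":0,"rz":0,"tx":0,"ty":0,"tz":0,"claw":-1}]}}

```text
time: 6.2
ee_pos: [0.6339, 0.0286, 0.0954]
tcp_rot: [[-1.0, -0.001, -0.0], [-0.001, 1.0, 0.001], [0.0, 0.001, -1.0]]
force: [0.3, 1.3, -1.0]
finger_gap: 0.0365
finger_force: 59.8
```

```bash
python3 - <<'E'
from h import *
o=telemetry.get_obs();print(o['force'],o['ft_torque'],o['ee_pos'],o['tcp_rot'].ravel())
E
```

```text
[ 0.2939  1.2634 -1.0272] [ 0.323  -0.2291 -0.0206] [0.6339 0.0286 0.0954] [-1.     -0.0009 -0.0004 -0.0009  1.      0.0012  0.0004  0.0012 -1.    ]
```

Contact released and it went lower, so the spigot is entering. I'll continue down.

Emit:
{"api": "apply_moves", "payload": {"motion": [{"rx":0,"ry":0,"rz":0,"tx":0,"ty":0,"tz":0.012,"claw":-1},{"rx":0,"ry":0,"rz":0,"tx":0,"ty":0,"tz":0.012,"claw":-1},{"rx":0,"ry":0,"rz":0,"tx":0,"ty":0,"tz":0.012,"claw":-1},{"rx":0,"ry":0,"rz":0,"tx":0,"ty":0,"tz":0,"claw":-1}]}}

```text
time: 6.6
ee_pos: [0.6339, 0.0286, 0.088]
tcp_rot: [[-1.0, -0.001, -0.001], [-0.001, 1.0, 0.001], [0.001, 0.001, -1.0]]
force: [2.0, 3.0, -2.0]
finger_gap: 0.0369
finger_force: 59.6
```

Emit:
{"api": "apply_moves", "payload": {"motion": [{"rx":0,"ry":0,"rz":0,"tx":-0.004,"ty":0.004,"tz":0.015,"claw":-1},{"rx":0,"ry":0,"rz":0,"tx":0,"ty":0,"tz":0.015,"claw":-1},{"rx":0,"ry":0,"rz":0,"tx":0,"ty":0,"tz":0.02,"claw":-1},{"rx":0,"ry":0,"rz":0,"tx":0,"ty":0,"tz":0.02,"claw":-1},{"rx":0,"ry":0,"rz":0,"tx":0,"ty":0,"tz":0.015,"claw":-1},{"rx":0,"ry":0,"rz":0,"tx":0,"ty":0,"tz":0,"claw":-1}]}}

```text
time: 7.2
ee_pos: [0.6346, 0.0286, 0.0725]
tcp_rot: [[-1.0, -0.001, 0.0], [-0.001, 1.0, -0.0], [-0.0, -0.0, -1.0]]
force: [-1.9, -0.1, 6.6]
finger_gap: 0.0363
finger_force: 60.5
```

The spigot went in its full 26 mm: the TCP dropped from about 0.0975 to 0.0725 m, and the collar is now pushing back with 6.6 N. This is the coupler that fits. I'll lift it and go look at the outlet.

Emit:
{"api": "apply_moves", "payload": {"motion": [{"rx":0,"ry":0,"rz":0,"tx":0,"ty":0,"tz":0.01,"claw":-1},{"rx":0,"ry":0,"rz":0,"tx":0,"ty":0,"tz":0,"claw":-1},{"rx":0,"ry":0,"rz":0,"tx":0,"ty":0,"tz":-0.1,"claw":-1},{"rx":0,"ry":0,"rz":0,"tx":0,"ty":0,"tz":-0.15,"claw":-1},{"rx":0,"ry":0,"rz":0,"tx":0,"ty":0,"tz":-0.2,"claw":-1},{"rx":0,"ry":0,"rz":0,"tx":0,"ty":0,"tz":-0.22,"claw":-1},{"rx":0,"ry":0,"rz":0,"tx":0,"ty":0,"tz":-0.22,"claw":-1},{"rx":0,"ry":0,"rz":0,"tx":0.075,"ty":0.21,"tz":0,"claw":-1},{"rx":0,"ry":0,"rz":0,"tx":0.075,"ty":0.21,"tz":0,"claw":-1},{"rx":0,"ry":0,"rz":0,"tx":0.075,"ty":0.21,"tz":0,"claw":-1},{"rx":0,"ry":0,"rz":0,"tx":0.075,"ty":0.21,"tz":0,"claw":-1},{"rx":0,"ry":0,"rz":0,"tx":0.075,"ty":0.21,"tz":0,"claw":-1},{"rx":0,"ry":0,"rz":0,"tx":0,"ty":0,"tz":0,"claw":-1},{"rx":0,"ry":0,"rz":0,"tx":0,"ty":0,"tz":0,"claw":-1}]}}

```text
time: 8.6
ee_pos: [0.5591, 0.2396, 0.2473]
tcp_rot: [[-1.0, -0.003, -0.0], [-0.003, 1.0, -0.001], [0.0, -0.001, -1.0]]
force: [0.1, -0.6, -0.4]
finger_gap: 0.0363
finger_force: 60.3
```

```bash
python3 - <<'E'
from h import *
o,im=wl('w4')
p=proj('wrist',[.545,.32,.13],o);print(p)
c=np.zeros((500,800,3),np.uint8);c[:250,:400]=cv2.resize(im[:,:,::-1],(400,250))
u,v=map(int,p);u=min(u,640-40);w=40
a=cv2.resize(im[v-w:v+w,u-w:u+w,::-1],(400,400),interpolation=cv2.INTER_CUBIC);c[:400,400:]=cv2.convertScaleAbs(a,alpha=1.6)
print(u-w,v-w,'zoom5');cv2.imwrite('pics/c4.png',c)
E
```

```text
8.6 [0.5591 0.2396 0.2473] [-1.     -0.0031 -0.0004 -0.0031  1.     -0.001   0.0004 -0.001  -1.    ]
(np.float64(418.9966424723374), np.float64(187.14416219150866))
378 147 zoom5
```

View pics/c4.png

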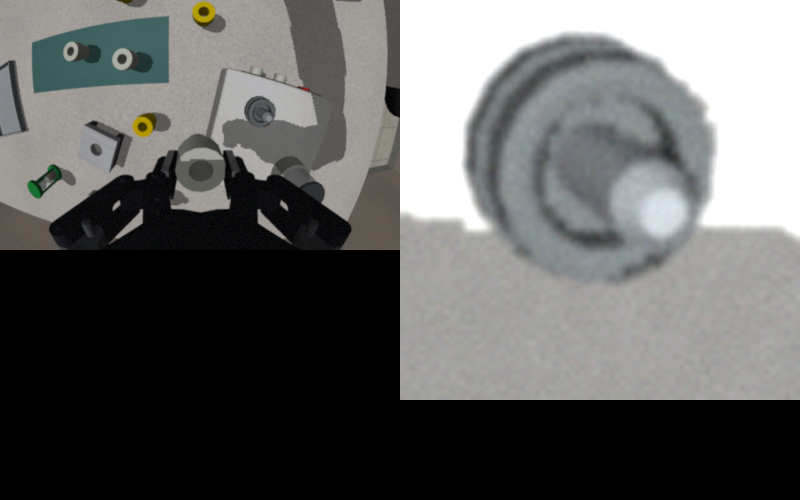

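The stub's top is at about (430.6,189.2) and the socket rim's centre at about (419,180.3).

```bash
python3 - <<'E'
from h import *
P=np.load("pics/w4.npy");o=dict(tcp_rot=P[:,:3],ee_pos=P[:,3])
print(onz('wrist',430.4,189,.14,o),onz('wrist',418.8,180.2,.112,o))
E
```

```text
[0.544  0.3263 0.14  ] [0.5432 0.3254 0.112 ]
```

Emit:
{"api": "apply_moves", "payload": {"motion": [{"rx":0,"ry":0,"rz":0,"tx":0.023,"ty":0.147,"tz":0,"claw":-1},{"rx":0,"ry":0,"rz":0,"tx":0.024,"ty":0.145,"tz":0,"claw":-1},{"rx":0,"ry":0,"rz":0,"tx":0.024,"ty":0.145,"tz":0,"claw":-1},{"rx":0,"ry":0,"rz":0,"tx":0,"ty":0,"tz":0.1,"claw":-1},{"rx":0,"ry":0,"rz":0,"tx":0,"ty":0,"tz":0.1,"claw":-1},{"rx":0,"ry":0,"rz":0,"tx":0,"ty":0,"tz":0.05,"claw":-1},{"rx":0,"ry":0,"rz":0,"tx":0,"ty":0,"tz":0.05,"claw":-1},{"rx":0,"ry":0,"rz":0,"tx":0,"ty":0,"tz":0.05,"claw":-1},{"rx":0,"ry":0,"rz":0,"tx":0,"ty":0,"tz":0,"claw":-1},{"rx":0,"ry":0,"rz":0,"tx":0,"ty":0,"tz":0,"claw":-1}]}}

```text
time: 9.65
ee_pos: [0.5453, 0.326, 0.1773]
tcp_rot: [[-1.0, -0.0, -0.001], [-0.0, 1.0, -0.0], [0.001, -0.0, -1.0]]
force: [0.4, 2.5, -1.8]
finger_gap: 0.0366
finger_force: 60.2
```

Emit:
{"api": "apply_moves", "payload": {"motion": [{"rx":0,"ry":0,"rz":0,"tx":0,"ty":0.006,"tz":0.01,"claw":-1},{"rx":0,"ry":0,"rz":0,"tx":0,"ty":0,"tz":0.015,"claw":-1},{"rx":0,"ry":0,"rz":0,"tx":0,"ty":0,"tz":0.015,"claw":-1},{"rx":0,"ry":0,"rz":0,"tx":0,"ty":0,"tz":0.015,"claw":-1},{"rx":0,"ry":0,"rz":0,"tx":0,"ty":0,"tz":0,"claw":-1}]}}

```text
time: 10.15
ee_pos: [0.5451, 0.3272, 0.1662]
tcp_rot: [[-1.0, -0.001, -0.001], [-0.001, 1.0, -0.001], [0.001, -0.001, -1.0]]
force: [0.0, 0.4, -0.5]
finger_gap: 0.0364
finger_force: 60.6
```

Below the socket rim with no contact force. On down to the floor.

Emit:
{"api": "apply_moves", "payload": {"motion": [{"rx":0,"ry":0,"rz":0,"tx":0,"ty":0,"tz":0.015,"claw":-1},{"rx":0,"ry":0,"rz":0,"tx":0,"ty":0,"tz":0.015,"claw":-1},{"rx":0,"ry":0,"rz":0,"tx":0,"ty":0,"tz":0.015,"claw":-1},{"rx":0,"ry":0,"rz":0,"tx":0,"ty":0,"tz":0.01,"claw":-1},{"rx":0,"ry":0,"rz":0,"tx":0,"ty":0,"tz":0,"claw":-1}]}}

```text
time: 10.65
ee_pos: [0.5459, 0.3275, 0.1575]
tcp_rot: [[-1.0, -0.001, 0.002], [-0.001, 1.0, 0.001], [-0.002, 0.001, -1.0]]
force: [-1.8, -1.0, 8.4]
finger_gap: 0.0364
finger_force: 61.4
```

Emit:
{"api": "apply_moves", "payload": {"motion": [{"rx":0,"ry":0,"rz":0,"tx":0.003,"ty":0,"tz":-0.01,"claw":-1},{"rx":0,"ry":0,"rz":0,"tx":0,"ty":0,"tz":0,"claw":1},{"rx":0,"ry":0,"rz":0,"tx":0,"ty":0,"tz":0,"claw":1},{"rx":0,"ry":0,"rz":0,"tx":0,"ty":0,"tz":0,"claw":1},{"rx":0,"ry":0,"rz":0,"tx":0,"ty":0,"tz":0,"claw":1},{"rx":0,"ry":0,"rz":0,"tx":0,"ty":0,"tz":-0.05,"claw":1},{"rx":0,"ry":0,"rz":0,"tx":0,"ty":0,"tz":-0.2,"claw":1},{"rx":0,"ry":0,"rz":0,"tx":0,"ty":0,"tz":-0.2,"claw":1},{"rx":0,"ry":0,"rz":0,"tx":0.09,"ty":-0.22,"tz":0,"claw":1},{"rx":0,"ry":0,"rz":0,"tx":0.09,"ty":-0.22,"tz":0,"claw":1},{"rx":0,"ry":0,"rz":0,"tx":0.09,"ty":-0.22,"tz":0,"claw":1},{"rx":0,"ry":0,"rz":0,"tx":0.09,"ty":-0.22,"tz":0.05,"claw":1},{"rx":0,"ry":0,"rz":0,"tx":0.09,"ty":-0.22,"tz":0.1,"claw":1},{"rx":0,"ry":0,"rz":0,"tx":0,"ty":0,"tz":0.1,"claw":1},{"rx":0,"ry":0,"rz":0,"tx":0,"ty":0,"tz":0,"claw":1},{"rx":0,"ry":0,"rz":0,"tx":0,"ty":0,"tz":0,"claw":1}]}}

```text
time: 12.25
ee_pos: [0.4559, 0.1089, 0.1992]
tcp_rot: [[-1.0, -0.001, 0.001], [-0.001, 1.0, 0.0], [-0.001, 0.0, -1.0]]
force: [-0.3, 0.2, 0.8]
finger_gap: 0.0851
finger_force: 0.0
```

```bash
python3 - <<'E'
from h import *
o,im=wl('w5')
for p in ([.463,.108,.052],[.436,0,.052]):
    u,v=map(round,proj('wrist',p,o)); ring('w5',u,v)
E
```

```text
12.25 [0.4559 0.1089 0.1992] [-1.     -0.0007  0.0008 -0.0007  1.      0.0003 -0.0008  0.0003 -1.    ]
bore px [316.8026 200.4543] area 175.671875 pos [0.4619 0.1071 0.052 ]
bore px [197.8263 172.2406] area 197.921875 pos [ 0.435  -0.0016  0.052 ]
```

Emit:
{"api": "apply_moves", "payload": {"motion": [{"rx":0,"ry":0,"rz":0,"tx":-0.03,"ty":-0.007,"tz":0.1,"claw":1},{"rx":0,"ry":0,"rz":0,"tx":0,"ty":0,"tz":0.2,"claw":1},{"rx":0,"ry":0,"rz":0,"tx":0,"ty":0,"tz":0.2,"claw":1},{"rx":0,"ry":0,"rz":0,"tx":0,"ty":0,"tz":0.12,"claw":1},{"rx":0,"ry":0,"rz":0,"tx":0,"ty":0,"tz":0.1,"claw":1},{"rx":0,"ry":0,"rz":0,"tx":0,"ty":0,"tz":0,"claw":1},{"rx":0,"ry":0,"rz":0,"tx":0,"ty":0,"tz":0,"claw":-1},{"rx":0,"ry":0,"rz":0,"tx":0,"ty":0,"tz":0,"claw":-1},{"rx":0,"ry":0,"rz":0,"tx":0,"ty":0,"tz":0,"claw":-1},{"rx":0,"ry":0,"rz":0,"tx":0,"ty":0,"tz":0,"claw":-1},{"rx":0,"ry":0,"rz":0,"tx":0,"ty":0,"tz":0,"claw":-1}]}}

```text
time: 13.4
ee_pos: [0.4629, 0.1076, 0.0559]
tcp_rot: [[-1.0, -0.001, 0.003], [-0.001, 1.0, 0.001], [-0.003, 0.001, -1.0]]
force: [-0.3, 0.9, 6.4]
finger_gap: 0.0367
finger_force: 59.2
```

Emit:
{"api": "apply_moves", "payload": {"motion": [{"rx":0,"ry":0,"rz":0,"tx":0,"ty":0,"tz":-0.15,"claw":-1},{"rx":0,"ry":0,"rz":0,"tx":0,"ty":0,"tz":-0.22,"claw":-1},{"rx":0,"ry":0,"rz":0,"tx":0,"ty":0,"tz":-0.22,"claw":-1},{"rx":0,"ry":0,"rz":0,"tx":-0.054,"ty":-0.22,"tz":0,"claw":-1},{"rx":0,"ry":0,"rz":0,"tx":-0.054,"ty":-0.22,"tz":0,"claw":-1},{"rx":0,"ry":0,"rz":0,"tx":-0.054,"ty":-0.22,"tz":0,"claw":-1},{"rx":0,"ry":0,"rz":0,"tx":-0.054,"ty":-0.22,"tz":0,"claw":-1},{"rx":0,"ry":0,"rz":0,"tx":-0.054,"ty":-0.22,"tz":0,"claw":-1},{"rx":0,"ry":0,"rz":0,"tx":-0.054,"ty":-0.22,"tz":0,"claw":-1},{"rx":0,"ry":0,"rz":0,"tx":-0.054,"ty":-0.22,"tz":0,"claw":-1},{"rx":0,"ry":0,"rz":0,"tx":-0.054,"ty":-0.22,"tz":0,"claw":-1},{"rx":0,"ry":0,"rz":0,"tx":-0.054,"ty":-0.22,"tz":0,"claw":-1},{"rx":0,"ry":0,"rz":0,"tx":-0.054,"ty":-0.22,"tz":0,"claw":-1},{"rx":0,"ry":0,"rz":0,"tx":0,"ty":0,"tz":0,"claw":-1},{"rx":0,"ry":0,"rz":0,"tx":0,"ty":0,"tz":0.2,"claw":-1},{"rx":0,"ry":0,"rz":0,"tx":0,"ty":0,"tz":0.2,"claw":-1},{"rx":0,"ry":0,"rz":0,"tx":0,"ty":0,"tz":0.08,"claw":-1},{"rx":0,"ry":0,"rz":0,"tx":0,"ty":0,"tz":0,"claw":-1}]}}

```text
time: 15.2
ee_pos: [0.5677, -0.3306, 0.0732]
tcp_rot: [[-1.0, -0.001, -0.005], [-0.001, 1.0, 0.004], [0.005, 0.004, -1.0]]
force: [0.1, 0.8, -0.5]
finger_gap: 0.0364
finger_force: 60.1
```

Emit:
{"api": "apply_moves", "payload": {"motion": [{"rx":0,"ry":0,"rz":0,"tx":0,"ty":0,"tz":0.03,"claw":-1},{"rx":0,"ry":0,"rz":0,"tx":0,"ty":0,"tz":0.02,"claw":-1},{"rx":0,"ry":0,"rz":0,"tx":0,"ty":0,"tz":0.015,"claw":-1},{"rx":0,"ry":0,"rz":0,"tx":0,"ty":0,"tz":0.01,"claw":-1},{"rx":0,"ry":0,"rz":0,"tx":0,"ty":0,"tz":0,"claw":-1}]}}

```text
time: 15.7
ee_pos: [0.57, -0.3326, 0.0616]
tcp_rot: [[-1.0, -0.001, 0.0], [-0.001, 1.0, -0.0], [-0.0, -0.0, -1.0]]
force: [-0.9, -0.6, 0.2]
finger_gap: 0.0363
finger_force: 60.1
```

Emit:
{"api": "apply_moves", "payload": {"motion": [{"rx":0,"ry":0,"rz":0,"tx":0,"ty":0,"tz":0.01,"claw":-1},{"rx":0,"ry":0,"rz":0,"tx":0,"ty":0,"tz":0.008,"claw":-1},{"rx":0,"ry":0,"rz":0,"tx":0,"ty":0,"tz":0,"claw":-1}]}}

```text
time: 16.0
ee_pos: [0.5704, -0.3328, 0.059]
tcp_rot: [[-1.0, -0.001, 0.001], [-0.001, 1.0, -0.001], [-0.001, -0.001, -1.0]]
force: [-1.0, 0.4, 6.2]
finger_gap: 0.0363
finger_force: 60.7
```

On the tray floor (z 0.059 m, as predicted). Releasing, then going to the last one.

Emit:
{"api": "apply_moves", "payload": {"motion": [{"rx":0,"ry":0,"rz":0,"tx":0,"ty":0,"tz":-0.005,"claw":-1},{"rx":0,"ry":0,"rz":0,"tx":0,"ty":0,"tz":0,"claw":1},{"rx":0,"ry":0,"rz":0,"tx":0,"ty":0,"tz":0,"claw":1},{"rx":0,"ry":0,"rz":0,"tx":0,"ty":0,"tz":0,"claw":1},{"rx":0,"ry":0,"rz":0,"tx":0,"ty":0,"tz":0,"claw":1},{"rx":0,"ry":0,"rz":0,"tx":0,"ty":0,"tz":-0.1,"claw":1},{"rx":0,"ry":0,"rz":0,"tx":0,"ty":0,"tz":-0.2,"claw":1},{"rx":0,"ry":0,"rz":0,"tx":0,"ty":0,"tz":-0.2,"claw":1},{"rx":0,"ry":0,"rz":0,"tx":0,"ty":0,"tz":-0.2,"claw":1},{"rx":0,"ry":0,"rz":0,"tx":0.084,"ty":0.208,"tz":0,"claw":1},{"rx":0,"ry":0,"rz":0,"tx":0.084,"ty":0.208,"tz":0,"claw":1},{"rx":0,"ry":0,"rz":0,"tx":0.084,"ty":0.208,"tz":0,"claw":1},{"rx":0,"ry":0,"rz":0,"tx":0.084,"ty":0.208,"tz":0,"claw":1},{"rx":0,"ry":0,"rz":0,"tx":0.084,"ty":0.208,"tz":0,"claw":1},{"rx":0,"ry":0,"rz":0,"tx":0.084,"ty":0.208,"tz":0,"claw":1},{"rx":0,"ry":0,"rz":0,"tx":0.084,"ty":0.208,"tz":0,"claw":1},{"rx":0,"ry":0,"rz":0,"tx":0.084,"ty":0.208,"tz":0,"claw":1},{"rx":0,"ry":0,"rz":0,"tx":0,"ty":0,"tz":0,"claw":1},{"rx":0,"ry":0,"rz":0,"tx":0,"ty":0,"tz":0,"claw":1}]}}

```text
time: 17.9
ee_pos: [0.4351, 0.001, 0.199]
tcp_rot: [[-1.0, -0.003, 0.001], [-0.003, 1.0, -0.0], [-0.001, -0.0, -1.0]]
force: [-0.2, -1.1, 0.1]
finger_gap: 0.0853
finger_force: 0.0
```

```bash
python3 - <<'E'
from h import *
o,im=wl('w6')
u,v=map(round,proj('wrist',[.436,-.001,.052],o)); ring('w6',u,v)
E
```

```text
17.9 [0.4351 0.001  0.199 ] [-1.     -0.0033  0.0011 -0.0033  1.     -0.0004 -0.0011 -0.0004 -1.    ]
bore px [314.0783 193.337 ] area 201.984375 pos [ 0.4345 -0.0033  0.052 ]
```

Emit:
{"api": "apply_moves", "payload": {"motion": [{"rx":0,"ry":0,"rz":0,"tx":0,"ty":-0.016,"tz":0.1,"claw":1},{"rx":0,"ry":0,"rz":0,"tx":0,"ty":0,"tz":0.2,"claw":1},{"rx":0,"ry":0,"rz":0,"tx":0,"ty":0,"tz":0.2,"claw":1},{"rx":0,"ry":0,"rz":0,"tx":0,"ty":0,"tz":0.12,"claw":1},{"rx":0,"ry":0,"rz":0,"tx":0,"ty":0,"tz":0.1,"claw":1},{"rx":0,"ry":0,"rz":0,"tx":0,"ty":0,"tz":0,"claw":1},{"rx":0,"ry":0,"rz":0,"tx":0,"ty":0,"tz":0,"claw":-1},{"rx":0,"ry":0,"rz":0,"tx":0,"ty":0,"tz":0,"claw":-1},{"rx":0,"ry":0,"rz":0,"tx":0,"ty":0,"tz":0,"claw":-1},{"rx":0,"ry":0,"rz":0,"tx":0,"ty":0,"tz":0,"claw":-1},{"rx":0,"ry":0,"rz":0,"tx":0,"ty":0,"tz":0,"claw":-1}]}}

```text
time: 19.05
ee_pos: [0.4364, -0.0035, 0.0561]
tcp_rot: [[-1.0, -0.001, 0.003], [-0.001, 1.0, -0.001], [-0.003, -0.001, -1.0]]
force: [0.2, -1.4, 4.0]
finger_gap: 0.0359
finger_force: 59.3
```

Emit:
{"api": "apply_moves", "payload": {"motion": [{"rx":0,"ry":0,"rz":0,"tx":0,"ty":0,"tz":-0.15,"claw":-1},{"rx":0,"ry":0,"rz":0,"tx":0,"ty":0,"tz":-0.22,"claw":-1},{"rx":0,"ry":0,"rz":0,"tx":0,"ty":0,"tz":-0.22,"claw":-1},{"rx":0,"ry":0,"rz":0,"tx":-0.024,"ty":-0.205,"tz":0,"claw":-1},{"rx":0,"ry":0,"rz":0,"tx":-0.024,"ty":-0.205,"tz":0,"claw":-1},{"rx":0,"ry":0,"rz":0,"tx":-0.024,"ty":-0.205,"tz":0,"claw":-1},{"rx":0,"ry":0,"rz":0,"tx":-0.024,"ty":-0.205,"tz":0,"claw":-1},{"rx":0,"ry":0,"rz":0,"tx":-0.024,"ty":-0.205,"tz":0,"claw":-1},{"rx":0,"ry":0,"rz":0,"tx":-0.024,"ty":-0.205,"tz":0,"claw":-1},{"rx":0,"ry":0,"rz":0,"tx":-0.024,"ty":-0.205,"tz":0,"claw":-1},{"rx":0,"ry":0,"rz":0,"tx":-0.024,"ty":-0.205,"tz":0,"claw":-1},{"rx":0,"ry":0,"rz":0,"tx":0,"ty":0,"tz":0,"claw":-1},{"rx":0,"ry":0,"rz":0,"tx":0,"ty":0,"tz":0.2,"claw":-1},{"rx":0,"ry":0,"rz":0,"tx":0,"ty":0,"tz":0.2,"claw":-1},{"rx":0,"ry":0,"rz":0,"tx":0,"ty":0,"tz":0.1,"claw":-1},{"rx":0,"ry":0,"rz":0,"tx":0,"ty":0,"tz":0.03,"claw":-1},{"rx":0,"ry":0,"rz":0,"tx":0,"ty":0,"tz":0.02,"claw":-1},{"rx":0,"ry":0,"rz":0,"tx":0,"ty":0,"tz":0,"claw":-1},{"rx":0,"ry":0,"rz":0,"tx":0,"ty":0,"tz":0,"claw":-1}]}}

```text
time: 20.95
ee_pos: [0.4748, -0.3316, 0.0643]
tcp_rot: [[-1.0, -0.001, 0.002], [-0.001, 1.0, -0.002], [-0.002, -0.002, -1.0]]
force: [0.2, 0.1, 0.7]
finger_gap: 0.0357
finger_force: 60.2
```

Emit:
{"api": "apply_moves", "payload": {"motion": [{"rx":0,"ry":0,"rz":0,"tx":0,"ty":0,"tz":0.015,"claw":-1},{"rx":0,"ry":0,"rz":0,"tx":0,"ty":0,"tz":0.015,"claw":-1},{"rx":0,"ry":0,"rz":0,"tx":0,"ty":0,"tz":0.005,"claw":-1},{"rx":0,"ry":0,"rz":0,"tx":0,"ty":0,"tz":0,"claw":-1}]}}

```text
time: 21.35
ee_pos: [0.4752, -0.3318, 0.0589]
tcp_rot: [[-1.0, -0.001, 0.004], [-0.001, 1.0, -0.002], [-0.004, -0.002, -1.0]]
force: [-1.4, 2.8, 16.8]
finger_gap: 0.0361
finger_force: 61.9
```

Seated. Easing off, releasing and backing away for a final look.

Emit:
{"api": "apply_moves", "payload": {"motion": [{"rx":0,"ry":0,"rz":0,"tx":0,"ty":0,"tz":-0.016,"claw":-1},{"rx":0,"ry":0,"rz":0,"tx":0,"ty":0,"tz":0,"claw":-1},{"rx":0,"ry":0,"rz":0,"tx":0,"ty":0,"tz":0,"claw":1},{"rx":0,"ry":0,"rz":0,"tx":0,"ty":0,"tz":0,"claw":1},{"rx":0,"ry":0,"rz":0,"tx":0,"ty":0,"tz":0,"claw":1},{"rx":0,"ry":0,"rz":0,"tx":0,"ty":0,"tz":0,"claw":1},{"rx":0,"ry":0,"rz":0,"tx":0,"ty":0,"tz":-0.1,"claw":1},{"rx":0,"ry":0,"rz":0,"tx":0,"ty":0,"tz":-0.2,"claw":1},{"rx":0,"ry":0,"rz":0,"tx":0,"ty":0,"tz":-0.2,"claw":1},{"rx":0,"ry":0,"rz":0,"tx":0,"ty":0,"tz":-0.2,"claw":1},{"rx":0,"ry":0,"rz":0,"tx":0.1,"ty":0.22,"tz":0,"claw":1},{"rx":0,"ry":0,"rz":0,"tx":0,"ty":0.22,"tz":0,"claw":1},{"rx":0,"ry":0,"rz":0,"tx":0,"ty":0.22,"tz":0,"claw":1},{"rx":0,"ry":0,"rz":0,"tx":0,"ty":0.22,"tz":0,"claw":1},{"rx":0,"ry":0,"rz":0,"tx":0,"ty":0,"tz":0,"claw":1},{"rx":0,"ry":0,"rz":0,"tx":0,"ty":0,"tz":0,"claw":1}]}}

```text
time: 22.95
ee_pos: [0.4539, -0.1543, 0.1991]
tcp_rot: [[-1.0, -0.003, 0.001], [-0.003, 1.0, -0.0], [-0.001, -0.0, -1.0]]
force: [0.2, -0.4, -0.3]
finger_gap: 0.0852
finger_force: 0.0
```

```bash
python3 - <<'E'
from h import *
t=imaging.read_camera('top')[:,:,::-1];s=imaging.read_camera('side')[:,:,::-1]
c=np.zeros((600,800,3),np.uint8)
c[:250,:400]=cv2.resize(t,(400,250));c[:250,400:]=cv2.resize(s,(400,250))
R=lambda im,u,v,w,h,W,H:cv2.convertScaleAbs(cv2.resize(im[v:v+h,u:u+w],(W,H),interpolation=cv2.INTER_CUBIC),alpha=1.4)
c[250:,:400]=R(s,200,265,100,87,400,350);c[250:,400:]=R(s,322,140,100,87,400,350)
cv2.imwrite('pics/fin.png',c)
E
```

```text
(no output)
```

View pics/fin.png

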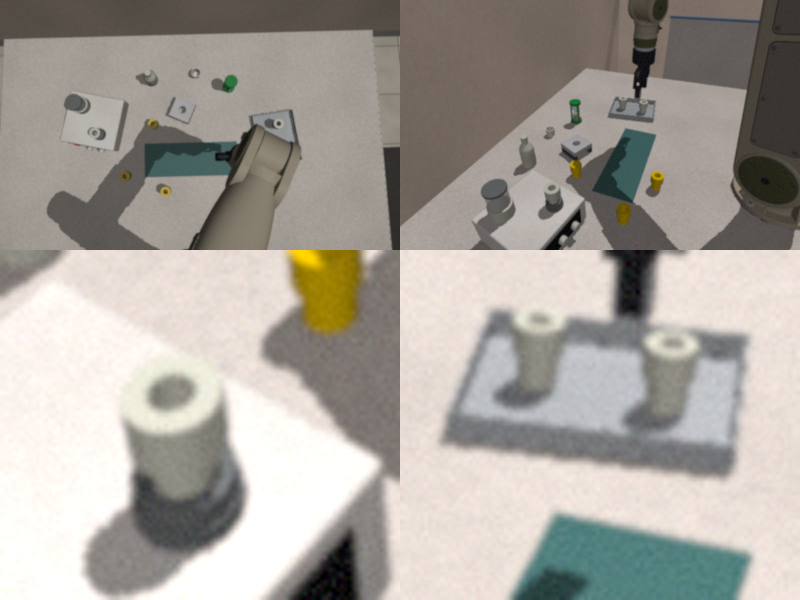

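The final views show the fitting coupler standing in the outlet socket (lower left panel) and the other two upright on the tray floor (lower right panel). The timer, bottle and cup haven't moved. Handing in.

```bash
python3 -c "
from bench import workorder
print(workorder.finish_job())"
```

```text
the job is handed in; nothing more can be done
None
```

The job is handed in: the coupler that went fully into the gauge is seated over the outlet stub, and the other two, ruled out by elimination rather than tried in the gauge, stand upright in the tray.

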